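# Count three specimen mounts into the shuttle tray

### The arm

A 6-joint arm with a two-finger parallel gripper is mounted at the origin on a cart in front of the work surface, level with it; the furniture and walls round the work are solid. World frame = base frame: x ahead of the robot, y to its left, z up, the work surface at z = 0. Lengths are in m, angles in rad, forces in N, time in s.
With the tool pointing down it reaches from about 0.375 to 0.925 m from the base axis. Payload 5.7 kg.
Tool frame: the origin (TCP) lies midway between the tips of the shut fingers; the grasp point (between the pads) lies 19 mm behind it; z points along the fingers, x is the direction in which the jaws open and shut, and the axes are right-handed (so a half turn about z gives the same grasp; the last joint's range is limited). The gripper opens to 88 mm and grips with 3 to 60 N. Pads are 20 mm wide; open, the fingers measure 115 mm over their backs; the gripper's body (75 mm by 178 mm) begins 61 mm behind the grasp point.
Start: joints at [1.118, 0.359, 1.51, -0, 1.272, -0.115], TCP at [0.199, 0.566, 0.202] pointing down, gripper open.
Joint ranges: [-2.97, 2.97], [-1.01, 2.36], [0.21, 2.38], [-0.96, 4.11], [0.2, 2.71], [-2.98, 2.98]. Speed limits (rad/s): [2.39, 2.39, 3.14, 3.14, 3.14, 3.14].

### API

Orientations are given as a 3x3 rotation matrix whose columns are the frame's x, y, z axes.
In Python, from cell import ctrl gives the robot as it stands. The module is installed in compiled form; this text tells all that it offers.
- The arm moves only by the tool step_arm, never from a script. Its argument "motion" is a list of rows, each an object with "xyz": the shift along the tool's x, y, z in mm, a list of three; "yaw": the turn about the tool's z in rad. In form: [{"xyz": [dx, dy, dz], "yaw": yaw}, ...]. A call has 1 to 8 rows; each row is the pose to reach, as a shift and turn from the pose commanded when the call began, along the tool's axes at that moment; what a row does not reach only later rows make up. A row lasts 1/12 s, in which the tool goes at most 41.7 mm and 7.16 degrees, less where a joint would pass 70% of its speed; a pose out of reach is approached as far as the arm can. A call with a gripper value outside its range is refused whole. "gripper" is the closure, from 0 (fully open) to 1 (shut), set as the call begins (left out, the last holds). The fingers move at their own pace and stop on an object; "newtons" is the grip in N (left out, the last holds). Time passes only in rows, so rows that repeat a pose let the fingers close. It gives the time, the measured TCP pose, the force and the opening at its end, in the units of the state.
- ctrl.get_obs(): the state, without advancing time (a new reading comes with each control period).
- ctrl.capture(name): name is "side" or "top" or "wrist"; returns a dict with "frame" (400x640x3 uint8, blue, green, red), "vfov" (degrees; the focal length in pixels is half the picture's height over the tangent of half this angle, whatever the lens; pixels are square), "cx", "cy" (the principal point, pixels), "k1" (the pictures are not rectified: a ray, as slopes to the right and down, at radius r is drawn at 1 + k1 r^2 times it, then the intrinsics apply), "R" (3x3) and "t" (3): a world point X has camera coordinates R X + t. Camera axes: x right, y down, z forward; pixel columns grow to the right and rows downward; lengths in m; the calibration is good to about 2 mm. A picture is of the moment at which its call begins. There is no depth.
- ctrl.close_job(): hands the job in, once; it reports no verdict.
Trained networks look in a picture, given as the dict that the camera call returned (one of the last four; its "shot" number tells which), for a name from the list of things; names that differ only in an ending like _2 or _b are one class to them, and where a whole thing is asked for, a point or a joint stands for the part that bears it (a point fixed in the world has none). Each returns a list of dicts, best first, with "p" (0 to 1); they miss things now and then, are a little off and sometimes report something else, mostly with a low value. They report only what shows in the picture. A call takes as long as a camera call. They do not tell look-alikes from the thing itself.
- ctrl.search_frame(picture, target): "extent" ([left, top, width, height] in pixels, round what is visible of it).
The state is a dict: "time_s": time; "q": joint angles; "joint_vel": joint speeds; "joint_efforts": joint torques, N m; "eef_pos": TCP position; "ee_rot": TCP orientation; "contact_force": force on the tool from outside, world axes, zero at the start; "moment": the same for the moment, N m; "finger_gap": opening from 0.0 (shut) to 1.0 (fully open).
Only numpy, scipy, OpenCV 4.12 (cv2) and the standard library are available. Lean on these libraries where they do the work, as an engineer would, in place of code of your own. Each camera call takes 0.05 s, during which the arm holds its last target.

### The job

Slide the white tray by its blue knob to its far stop, in line with the lane, then push exactly the first three green mounts out of the lane, clear of its mouth and into the tray, leaving the last two in the lane. Then slide the tray with its three mounts fully back to its near stop, all five mounts staying flat and upright, without disturbing the loupe, the pot, the dish or the small mount on the worktop.

Things in the scene. Friction and masses are not known exactly. Their poses are not given: they have to be found in the camera images.
- station: Fixed loading station: white lane with five mounts, and beyond its mouth a grey bed on which a white tray slides across. Origin: on the worktop below the middle of the lane's mouth; y points along the lane and out of the mouth, over the tray; x points across (away from the robot at yaw 0).
- mouth (a point): Middle of the lane's floor at its mouth, 8 mm above the worktop; axes as the station's. The lane runs from here to y = -225 mm, open at both ends, between two grey rails: inner faces at x = -16.5 and +16.5 mm, tops 6 mm above its floor, so mounts rise 12 mm above the rails.
- shuttle (a joint): Slide of the white tray along the station's -x direction, in m: 0 = against its far stop, in line with the lane's mouth (loading place); 0.10 = against its near stop, toward the robot (hand-over place). About 1 N of friction, stays where left.
- tray (a point): Middle of the tray's open edge facing the lane, at floor height (6 mm above the worktop, 2 mm below the lane's floor); axes as the station's; above the station's origin at joint 0. Floor from y = 2 to 136 mm; side walls at y = 12 to 140 mm, 41 mm apart inside, 4 mm thick, 9 mm high; end wall at y = 136 to 140 mm. Room for four mounts in a row.
- knob_top (a point): Centre of the top of the tray's blue knob, 44 mm above the worktop, at y = 157 mm of the tray: an upright post 18 mm across, 38 mm tall from the tray's floor. Push it or pinch it to slide the tray. The rubber stops beside it are 11 mm high.
- mount_1: Green resin specimen mount, upright disc 30 mm across and 18 mm high, number 1 of the five in the lane counted from the mouth (nearest the mouth). Origin: centre of its underside; z up.
- mount_2: Green resin specimen mount, upright disc 30 mm across and 18 mm high, number 2 of the five in the lane counted from the mouth. Origin: centre of its underside; z up.
- mount_3: Green resin specimen mount, upright disc 30 mm across and 18 mm high, number 3 of the five in the lane counted from the mouth. Origin: centre of its underside; z up.
- mount_4: Green resin specimen mount, upright disc 30 mm across and 18 mm high, number 4 of the five in the lane counted from the mouth. Origin: centre of its underside; z up.
- mount_5: Green resin specimen mount, upright disc 30 mm across and 18 mm high, number 5 of the five in the lane counted from the mouth (the last). Origin: centre of its underside; z up.
- loupe: Bystander: glass loupe with black rim, 41 mm across, 42 mm high. Origin: centre of its underside.
- pot: Bystander: white specimen pot, 47 mm across, 43 mm high. Origin: centre of its underside.
- dish: Bystander: clear petri dish, 61 mm across, 15 mm high. Origin: centre of its underside.
- small_mount: Bystander: small green resin mount, 25 mm across, 15 mm high, standing on the worktop; not part of the batch. Origin: centre of its underside.
Not all that is in view belongs to the job. Leave any brown look-alike of the mount_5 alone.

How it is judged:
By the outcome, as a careful person would: the job done as asked, in the order asked, and still so for the second after the job is handed in, with the robot touching nothing.
It also fails if it takes over 66 s, if anything falls off the work surface, if the arm or the gripper's body presses on something with over 40 N, if the wrist force passes 120 N, or if a joint passes its speed limit or range.

## Working session

There is one attempt and no reset: what is moved stays moved. The work goes in short steps, Python scripts to look and compute and a tool call to move; the robot and the scene stay as the last step left them, time stands still between calls to the robot, and variables do not carry over. Pictures are saved under pics/ and viewed, and the job is handed in when it is done.

Besides the shell and the picture viewer there is one more tool, called after ">>>" as name(argument=value, ...), one argument or row to a line, values as JSON. step_arm: Moves the arm, as the interface text tells. Its arguments: {"type":"object","properties":{"motion":{"type":"array"},"gripper":{"type":"number"},"newtons":{"type":"number"}},"required":["motion"]}

```bash
mkdir -p pics; cat > h.py <<'E'
import numpy as np, cv2
from cell import ctrl
def K(p):
    f=200/np.tan(np.radians(p["vfov"])/2)
    return f
def proj(p,X):
    c=np.asarray(p["R"])@np.asarray(X,float)+np.asarray(p["t"])
    s=c[:2]/c[2]; s=s*(1+p["k1"]*(s@s)); return np.array([p["cx"],p["cy"]])+K(p)*s
def ray(p,u,v):
    d=(np.array([u,v],float)-[p["cx"],p["cy"]])/K(p); s=d.copy()
    for _ in range(30): s=d/(1+p["k1"]*(s@s))
    R=np.asarray(p["R"]); return -R.T@np.asarray(p["t"]), R.T@np.array([s[0],s[1],1.])
def at(p,u,v,z):
    o,d=ray(p,u,v); return o+d*(z-o[2])/d[2]
E
python3 - <<'E'
from h import *
s=ctrl.get_obs(); print(s)
for n in ["side","top","wrist"]:
    p=ctrl.capture(n); cv2.imwrite(f"pics/a_{n}.png",p["frame"])
    print(n,p["vfov"],p["cx"],p["cy"],p["k1"],np.round(p["R"],3).tolist(),np.round(p["t"],3))
    for t in ["station","tray","knob_top","mount_1","loupe","pot","dish","small_mount"]:
        print(t,[(np.round(d["extent"]).tolist(),round(d["p"],2)) for d in ctrl.search_frame(p,t)[:8]])
E
```

```text
{'time_s': 0.0, 'q': array([ 1.11792905e+00,  3.59480786e-01,  1.51145081e+00, -2.73919042e-05,
        1.27247849e+00, -1.15066430e-01]), 'joint_vel': array([-0.00067386,  0.00057203, -0.00028817,  0.00014593, -0.00033168,
       -0.00247332]), 'joint_efforts': array([ 5.65203682e-04, -5.15370405e+01, -2.70730358e+01,  6.74869074e-02,
        3.48457962e-02, -1.08654506e-04]), 'eef_pos': array([0.19852215, 0.56542644, 0.20111705]), 'ee_rot': array([[ 3.31404713e-01,  9.43488379e-01, -7.71664420e-04],
       [ 9.43486961e-01, -3.31405561e-01, -1.64567955e-03],
       [-1.80841341e-03, -1.82669361e-04, -9.99998348e-01]]), 'contact_force': array([-0.00411217, -1.08184536, -0.69590322]), 'moment': array([0.04015821, 0.00565123, 0.00993034]), 'finger_gap': 1.0011373767985516}
side 45.41604273454588 328.51382464156995 203.515880611096 -0.07810433505956554 [[0.969, -0.246, -0.01], [-0.182, -0.686, -0.705], [0.167, 0.685, -0.709]] [-0.581  0.088  1.044]
station [([253.0, 131.0, 99.0, 120.0], 0.73)]
tray [([271.0, 132.0, 29.0, 55.0], 0.91), ([322.0, 198.0, 12.0, 10.0], 0.74)]
knob_top [([272
[... 662 characters left out ...]
, 192.0, 176.0, 83.0], 0.56)]
tray [([190.0, 229.0, 74.0, 23.0], 0.57)]
knob_top [([192.0, 229.0, 75.0, 21.0], 0.65)]
mount_1 [([303.0, 247.0, 8.0, 15.0], 0.57), ([273.0, 204.0, 10.0, 14.0], 0.45), ([334.0, 211.0, 13.0, 10.0], 0.42)]
loupe []
pot [([225.0, 139.0, 22.0, 24.0], 0.7)]
dish [([278.0, 136.0, 24.0, 28.0], 0.59)]
small_mount [([381.0, 263.0, 10.0, 9.0], 0.66), ([191.0, 229.0, 73.0, 24.0], 0.54), ([181.0, 198.0, 183.0, 74.0], 0.38)]
wrist 68.14246265533198 321.22058325795166 203.3191199901163 0.008907684105209392 [[0.332, 0.943, 0.0], [0.906, -0.319, 0.28], [0.264, -0.092, -0.96]] [-0.6   -0.033  0.39 ]
station []
tray []
knob_top []
mount_1 []
loupe []
pot []
dish []
small_mount []
```

View pics/a_side.png

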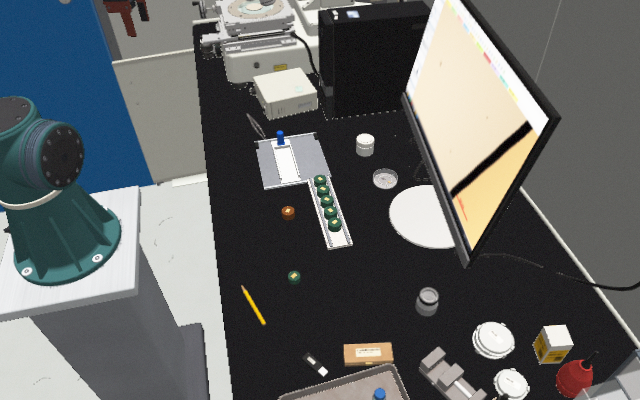

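View pics/a_top.png

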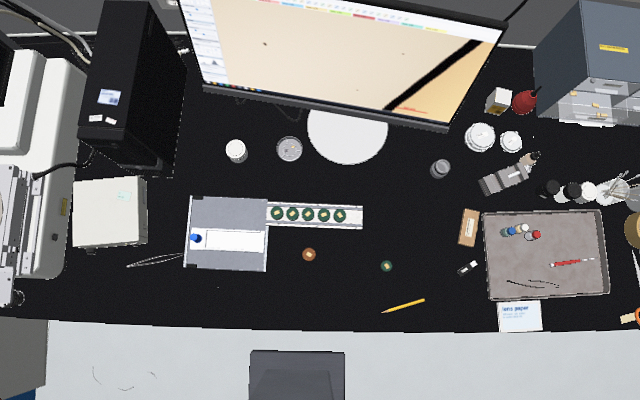

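```bash
python3 - <<'E'
import cv2
a=cv2.imread("pics/a_side.png")[110:330,240:460]; cv2.imwrite("pics/a_side_c.png",cv2.resize(a[:150,:170],None,fx=4,fy=4,interpolation=2)[:600,:800])
a=cv2.imread("pics/a_top.png")[120:290,170:400]; cv2.imwrite("pics/a_top_c.png",cv2.resize(a,None,fx=3.4,fy=3.4,interpolation=2)[:600,:800])
E
```

```text
(no output)
```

View pics/a_side_c.png

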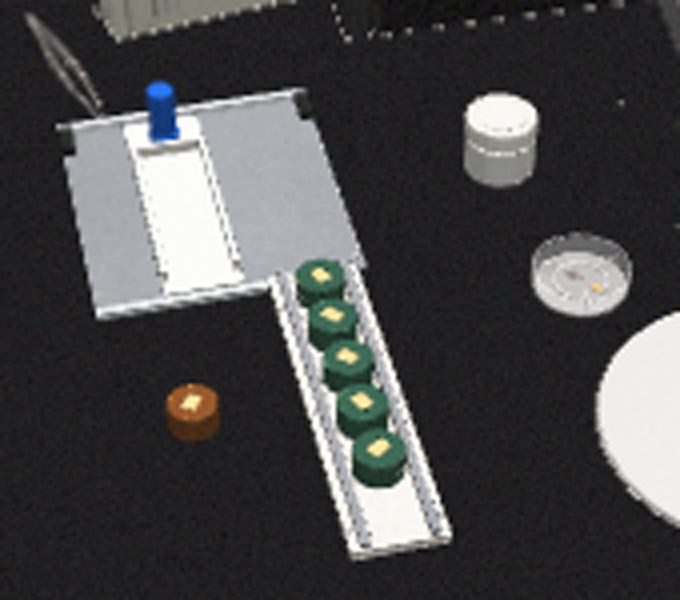

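View pics/a_top_c.png

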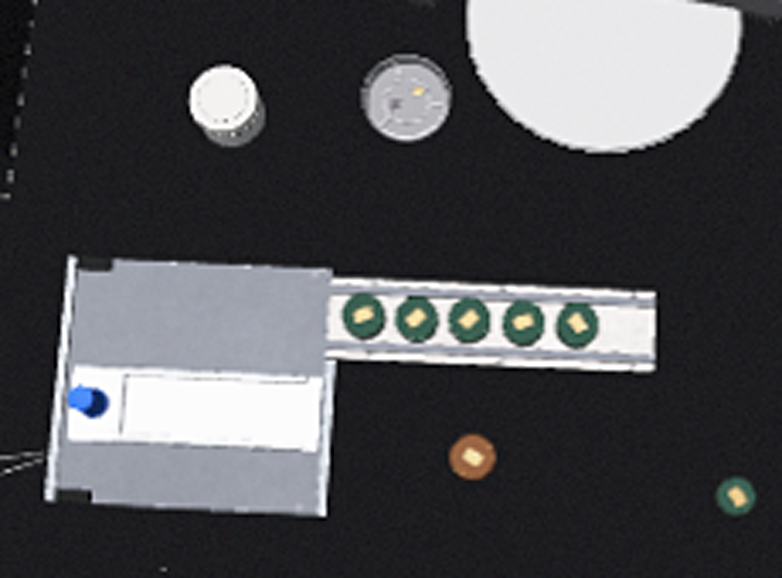

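The top view shows five green mounts in the white lane (crop centres about (363,315) to (577,325)). The small green mount stands alone at (736,497), with the brown look-alike at (472,457). The white tray is partway along the bed, with its blue knob at (90,402). The loupe is the only other glass item, around (440,169) in the full top frame. I'll get rough positions now, then move the wrist camera over the station.

```bash
python3 - <<'E'
from h import *
t=ctrl.capture("top"); s=ctrl.capture("side")
T=lambda u,v,z: at(t,170+u/3.4,120+v/3.4,z)
S=lambda u,v,z: at(s,240+u/4,110+v/4,z)
for n,a,b,z in [("m1",(363,315),(320,278),.026),("m5",(577,325),(380,450),.026),("knob",(80,398),(159,90),.044),("laneEndNear",(655,370),None,.008),("bedcorner",(327,515),(100,315),.006),("pot",(225,96),(502,113),.043),("dish",(407,97),(582,250),.015),("small",(736,496),None,.015),("brown",(472,457),(192,395),.018)]:
    print(n,T(*a,z).round(3), S(*b,z).round(3) if b else "")
# monitor: lower edge, triangulate corner: side (465,265) <-> top (445,130)?
def tri(a,b):
    o1,d1=ray(s,*a);o2,d2=ray(t,*b)
    A=np.c_[d1,-d2]; l=np.linalg.lstsq(A,o2-o1,rcond=None)[0]; return o1+l[0]*d1,o2+l[1]*d2
print(tri((465,265),(447,131)), tri((404,97),(203,90)))
p=ctrl.capture("wrist"); R=np.array(p["R"]); print("cam pos",-R.T@p["t"])
o=ctrl.get_obs(); print("cam in tool", o["ee_rot"].T@(-R.T@p["t"]-o["eef_pos"]), (R@o["ee_rot"]).round(3))
E
```

```text
m1 [0.585 0.033 0.026] [0.587 0.031 0.026]
m5 [ 0.582 -0.112  0.026] [ 0.586 -0.114  0.026]
knob [0.522 0.216 0.044] [0.523 0.216 0.044]
laneEndNear [ 0.555 -0.167  0.008] 
bedcorner [0.451 0.053 0.006] [0.455 0.054 0.006]
pot [0.732 0.133 0.043] [0.733 0.136 0.043]
dish [0.743 0.01  0.015] [0.751 0.026 0.015]
small [ 0.47  -0.222  0.015] 
brown [ 0.492 -0.044  0.018] [ 0.495 -0.038  0.018]
(array([ 0.7682661 , -0.34596508,  0.10565204]), array([ 0.76786997, -0.3459016 ,  0.10548551])) (array([0.85861415, 0.20568939, 0.10330524]), array([0.85022858, 0.20711013, 0.09987983]))
cam pos [0.12640509 0.59180052 0.38358675]
cam in tool [ 0.00027001 -0.07686714 -0.18165334] [[ 1.    0.   -0.  ]
 [-0.    0.96 -0.28]
 [ 0.    0.28  0.96]]
```

>>> step_arm(
  motion=[
    {"xyz":[-17,30,0],"yaw":0.08},
    {"xyz":[-34,60,0],"yaw":0.16},
    {"xyz":[-51,90,0],"yaw":0.24},
    {"xyz":[-68,120,0],"yaw":0.32},
    {"xyz":[-85,150,0],"yaw":0.4},
    {"xyz":[-102,180,0],"yaw":0.48},
    {"xyz":[-119,210,0],"yaw":0.56},
    {"xyz":[-136,240,0],"yaw":0.62},
  ],
)

```text
time_s: 2.17
eef_pos: [0.3811, 0.3569, 0.2021]
ee_rot: [[0.82, 0.572, 0.0], [0.572, -0.82, 0.0], [0.0, 0.0, -1.0]]
contact_force: [1.6, -0.4, 0.3]
finger_gap: 0.999
```

>>> step_arm(
  motion=[
    {"xyz":[3,34,0],"yaw":0.08},
    {"xyz":[7,68,0],"yaw":0.16},
    {"xyz":[10,102,0],"yaw":0.24},
    {"xyz":[14,136,0],"yaw":0.32},
    {"xyz":[17,170,0],"yaw":0.4},
    {"xyz":[21,204,0],"yaw":0.48},
    {"xyz":[24,238,0],"yaw":0.55},
    {"xyz":[27,272,0],"yaw":0.612},
  ],
)

```text
time_s: 2.83
eef_pos: [0.5598, 0.1498, 0.2021]
ee_rot: [[1.0, -0.003, 0.0], [-0.003, -1.0, 0.0], [0.0, -0.0, -1.0]]
contact_force: [-0.4, 0.4, -0.4]
finger_gap: 0.994
```

```bash
python3 - <<'E'
from h import *
o=ctrl.get_obs(); print(o["eef_pos"],o["ee_rot"].round(3).tolist(),o["time_s"])
p=ctrl.capture("wrist"); cv2.imwrite("pics/b_wrist.png",p["frame"])
import pickle; pickle.dump(p,open("b.pkl","wb"))
for t in ["station","tray","knob_top","mount_1"]:
    print(t,[(np.round(d["extent"]).tolist(),round(d["p"],2)) for d in ctrl.search_frame(p,t)[:8]])
E
```

```text
[0.55979104 0.14980679 0.20208161] [[1.0, -0.003, 0.0], [-0.003, -1.0, 0.0], [0.0, -0.0, -1.0]] 2.8333
station [([236.0, 99.0, 142.0, 274.0], 0.69), ([435.0, 250.0, 42.0, 39.0], 0.18)]
tray [([270.0, 110.0, 44.0, 132.0], 0.82)]
knob_top [([274.0, 109.0, 41.0, 130.0], 0.72), ([235.0, 99.0, 140.0, 273.0], 0.52)]
mount_1 [([330.0, 249.0, 24.0, 28.0], 0.87), ([434.0, 170.0, 52.0, 41.0], 0.74), ([330.0, 275.0, 24.0, 23.0], 0.67), ([270.0, 296.0, 17.0, 6.0], 0.61), ([329.0, 338.0, 19.0, 24.0], 0.57)]
```

View pics/b_wrist.png

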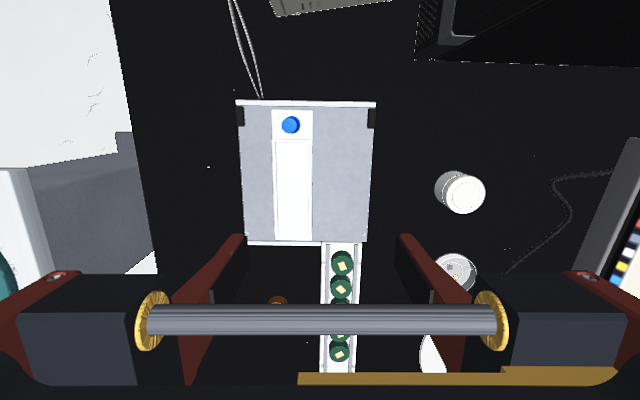

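The wrist view looks down on the bed. The knob is at (291,125), the tray at (274–314, 110–240), the mouth near (342,243), and mounts 1 and 2 at (342,263) and (341,288). The pot at (460,192) and dish at (457,272) are well off to the right.

```bash
python3 - <<'E'
from h import *
f=cv2.imread("pics/b_wrist.png")
cv2.imwrite("pics/b_c1.png",cv2.resize(f[90:250,225:390],None,fx=3.7,fy=3.7,interpolation=2))
cv2.imwrite("pics/b_c2.png",cv2.resize(f[230:375,280:400],None,fx=4,fy=4,interpolation=2))
E
```

```text
(no output)
```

View pics/b_c1.png

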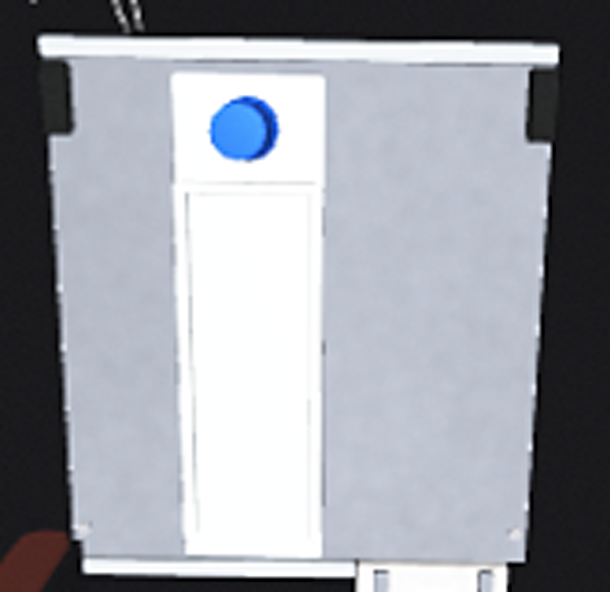

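View pics/b_c2.png

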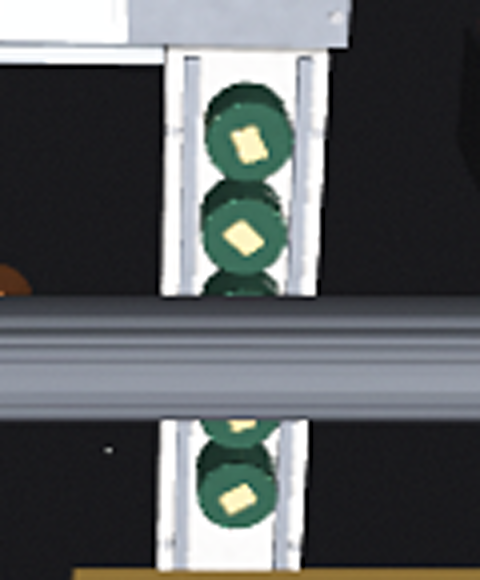

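```bash
python3 - <<'E'
from h import *; import pickle
p=pickle.load(open("b.pkl","rb"))
A=lambda u,v,z: at(p,225+u/3.7,90+v/3.7,z).round(4)
B=lambda u,v,z: at(p,280+u/4,230+v/4,z).round(4)
print("knob",A(239,129,.044))
print("stops in L,R",A(75,100,.011),A(527,100,.011))
print("tray deck corners",A(173,73,.006),A(325,75,.006),A(185,554,.006),A(321,556,.006))
print("rail L top/bot",B(192,56,.014),B(180,568,.014))
print("rail R",B(304,56,.014),B(288,568,.014))
print("mouth lane edge",B(167,46,.008),B(328,50,.008))
print("m1,m2,m5 top",B(249,141,.026),B(244,233,.026),B(237,492,.026))
E
```

```text
knob [0.525  0.2188 0.044 ]
stops in L,R [0.4683 0.2272 0.011 ] [0.616  0.2268 0.011 ]
tray deck corners [0.4999 0.2357 0.006 ] [0.5499 0.2349 0.006 ] [0.4959 0.0648 0.006 ] [0.5466 0.0638 0.006 ]
rail L top/bot [0.5688 0.0617 0.014 ] [ 0.5648 -0.1542  0.014 ]
rail R [0.6068 0.0616 0.014 ] [ 0.6069 -0.1543  0.014 ]
mouth lane edge [0.5603 0.0628 0.008 ] [0.6157 0.0612 0.008 ]
m1,m2,m5 top [0.5877 0.0361 0.026 ] [0.5866 0.0011 0.026 ] [ 0.5857 -0.1071  0.026 ]
```

>>> step_arm(
  motion=[
    {"xyz":[-17,-35,0],"yaw":0.006},
    {"xyz":[-35,-69,10],"yaw":0.013},
    {"xyz":[-35,-69,45],"yaw":0.013},
    {"xyz":[-35,-69,80],"yaw":0.013},
    {"xyz":[-35,-69,115],"yaw":0.013},
    {"xyz":[-35,-69,145],"yaw":0.013},
    {"xyz":[-35,-69,170],"yaw":0.013},
    {"xyz":[-35,-69,184],"yaw":0.013},
  ],
  gripper=0.4,
  newtons=10,
)

```text
time_s: 3.75
eef_pos: [0.5201, 0.2211, 0.0152]
ee_rot: [[1.0, -0.009, -0.005], [-0.009, -1.0, -0.001], [-0.004, 0.001, -1.0]]
contact_force: [-0.2, -0.1, 0.0]
finger_gap: 0.595
```

>>> step_arm(
  motion=[
    {"xyz":[0,0,0],"yaw":0},
    {"xyz":[0,0,0],"yaw":0},
    {"xyz":[0,0,0],"yaw":0},
    {"xyz":[0,0,0],"yaw":0},
    {"xyz":[0,0,0],"yaw":0},
    {"xyz":[0,0,0],"yaw":0},
  ],
  gripper=1,
  newtons=10,
)

```text
time_s: 4.25
eef_pos: [0.5244, 0.2206, 0.0191]
ee_rot: [[1.0, -0.012, 0.002], [-0.012, -1.0, 0.001], [0.002, -0.001, -1.0]]
contact_force: [-0.1, 1.0, 3.8]
finger_gap: 0.2
```

>>> step_arm(
  motion=[
    {"xyz":[4,0,0],"yaw":0},
    {"xyz":[12,0,0],"yaw":0},
    {"xyz":[21,0,0],"yaw":0},
    {"xyz":[30,0,0],"yaw":0},
    {"xyz":[39,0,0],"yaw":0},
    {"xyz":[48,0,0],"yaw":0},
    {"xyz":[55,0,0],"yaw":0},
    {"xyz":[60,0,0],"yaw":0},
  ],
)

```text
time_s: 4.92
eef_pos: [0.5853, 0.2195, 0.0191]
ee_rot: [[1.0, -0.012, 0.002], [-0.012, -1.0, 0.0], [0.002, -0.0, -1.0]]
contact_force: [-1.4, 0.1, 5.4]
finger_gap: 0.192
```

>>> step_arm(
  motion=[
    {"xyz":[1,0,0],"yaw":0},
    {"xyz":[2,0,0],"yaw":0},
    {"xyz":[3,0,0],"yaw":0},
    {"xyz":[4,0,0],"yaw":0},
    {"xyz":[5,0,0],"yaw":0},
    {"xyz":[5,0,0],"yaw":0},
  ],
)

```text
time_s: 5.42
eef_pos: [0.5896, 0.2195, 0.0191]
ee_rot: [[1.0, -0.012, 0.002], [-0.012, -1.0, 0.0], [0.002, -0.0, -1.0]]
contact_force: [0.0, -0.2, 5.9]
finger_gap: 0.193
```

>>> step_arm(
  motion=[
    {"xyz":[1,0,0],"yaw":0},
    {"xyz":[2,0,0],"yaw":0},
    {"xyz":[3,0,0],"yaw":0},
    {"xyz":[3,0,0],"yaw":0},
  ],
)

```text
time_s: 5.75
eef_pos: [0.5906, 0.2194, 0.0189]
ee_rot: [[1.0, -0.012, -0.002], [-0.012, -1.0, 0.0], [-0.002, 0.0, -1.0]]
contact_force: [-4.9, -0.4, 9.8]
finger_gap: 0.194
```

>>> step_arm(
  motion=[
    {"xyz":[1,0,0],"yaw":0},
    {"xyz":[2,0,0],"yaw":0},
    {"xyz":[2,0,0],"yaw":0},
  ],
)

```text
time_s: 6.0
eef_pos: [0.5906, 0.2194, 0.0187]
ee_rot: [[1.0, -0.012, -0.005], [-0.012, -1.0, -0.0], [-0.005, 0.0, -1.0]]
contact_force: [-8.1, 0.3, 12.4]
finger_gap: 0.193
```

>>> step_arm(
  motion=[
    {"xyz":[-1,0,0],"yaw":0},
    {"xyz":[-2,0,0],"yaw":0},
    {"xyz":[-2,0,0],"yaw":0},
    {"xyz":[-2,0,0],"yaw":0},
    {"xyz":[-2,0,0],"yaw":0},
  ],
  gripper=0.5,
)

```text
time_s: 6.42
eef_pos: [0.5919, 0.2193, 0.0178]
ee_rot: [[1.0, -0.012, 0.0], [-0.012, -1.0, -0.0], [0.0, 0.0, -1.0]]
contact_force: [-0.1, 0.6, 0.7]
finger_gap: 0.493
```

>>> step_arm(
  motion=[
    {"xyz":[0,0,-20],"yaw":0},
    {"xyz":[0,0,-50],"yaw":0},
    {"xyz":[0,0,-85],"yaw":0},
    {"xyz":[0,0,-120],"yaw":0},
    {"xyz":[0,30,-145],"yaw":0},
    {"xyz":[0,60,-160],"yaw":0},
    {"xyz":[0,60,-160],"yaw":0},
  ],
)

```text
time_s: 7.0
eef_pos: [0.5938, 0.1557, 0.1822]
ee_rot: [[1.0, -0.014, 0.007], [-0.014, -1.0, -0.002], [0.007, 0.002, -1.0]]
contact_force: [-0.3, -0.3, -0.4]
finger_gap: 0.501
```

```bash
python3 - <<'E'
from h import *; import pickle
o=ctrl.get_obs(); print(o["eef_pos"],o["ee_rot"].round(3).tolist(),o["time_s"],o["contact_force"])
p=ctrl.capture("wrist"); cv2.imwrite("pics/c_wrist.png",p["frame"]); pickle.dump(p,open("c.pkl","wb"))
f=p["frame"]
cv2.imwrite("pics/c_c1.png",cv2.resize(f[90:340,220:420],None,fx=2.4,fy=2.4,interpolation=2))
E
```

```text
[0.59376017 0.15567232 0.18218195] [[1.0, -0.014, 0.007], [-0.014, -1.0, -0.002], [0.007, 0.002, -1.0]] 7.0 [-0.33752703 -0.31802112 -0.37276594]
```

View pics/c_wrist.png

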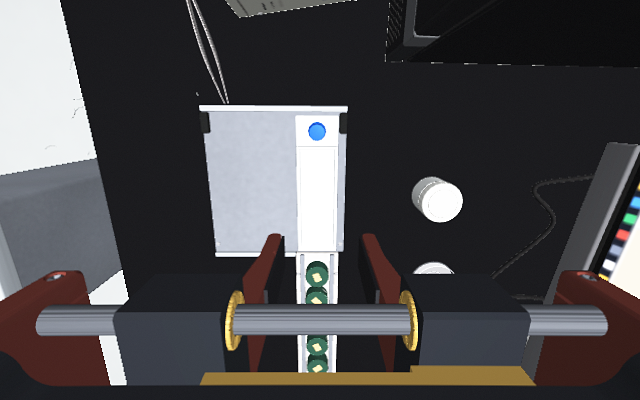

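View pics/c_c1.png

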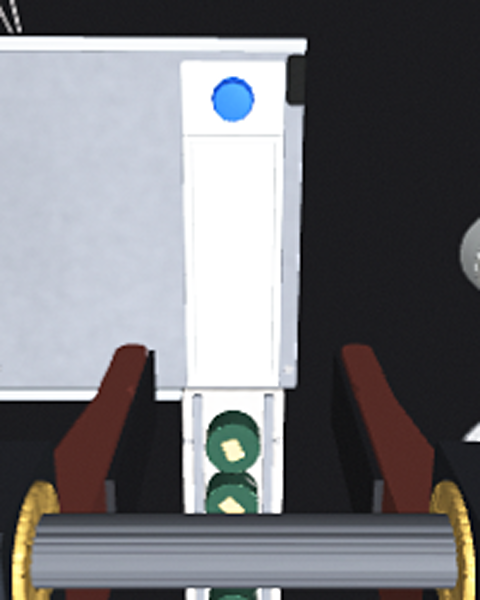

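The tray is now against the far-stop rubber and in line with the lane: crop deck edge (285,80) touches the stop, and the side walls line up with the lane edges. Mount spacing is even at about 36 mm, so mount 3 should be near y = -0.035. I'll go above it.

>>> step_arm(
  motion=[
    {"xyz":[0,33,0],"yaw":0.0},
    {"xyz":[-1,66,0],"yaw":0},
    {"xyz":[-2,100,20],"yaw":0},
    {"xyz":[-3,133,40],"yaw":0},
    {"xyz":[-3,165,60],"yaw":0},
    {"xyz":[-3,194,80],"yaw":0},
    {"xyz":[-3,194,80],"yaw":0},
    {"xyz":[-3,194,80],"yaw":0},
  ],
)

```text
time_s: 7.72
eef_pos: [0.5841, -0.0349, 0.0957]
ee_rot: [[1.0, -0.015, -0.004], [-0.015, -1.0, 0.001], [-0.004, -0.001, -1.0]]
contact_force: [-0.0, 1.3, 0.1]
finger_gap: 0.5
```

```bash
python3 - <<'E'
from h import *
o=ctrl.get_obs(); print(o["eef_pos"],o["ee_rot"].round(3).tolist(),o["time_s"],o["contact_force"])
p=ctrl.capture("side"); s=p["frame"]; cv2.imwrite("pics/d_side.png",cv2.resize(s[90:270,200:400],None,fx=3.3,fy=3.3,interpolation=2))
print(proj(p,o["eef_pos"]))
t=ctrl.capture("top"); cv2.imwrite("pics/d_top.png",cv2.resize(t["frame"][120:290,170:400],None,fx=3.4,fy=3.4,interpolation=2))
E
```

```text
[ 0.58409464 -0.03491411  0.09574742] [[1.0, -0.015, -0.004], [-0.015, -1.0, 0.001], [-0.004, -0.001, -1.0]] 7.7167 [-0.00671904  1.33201633  0.08468858]
[325.17663751 175.63853585]
```

View pics/d_side.png

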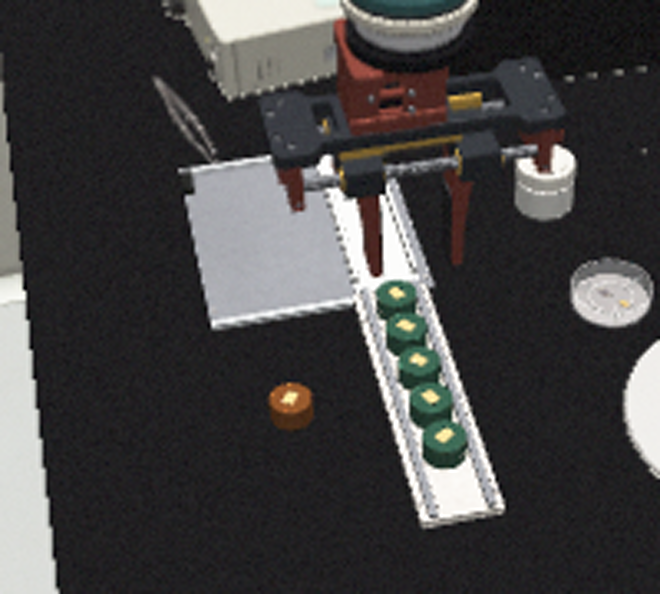

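View pics/d_top.png

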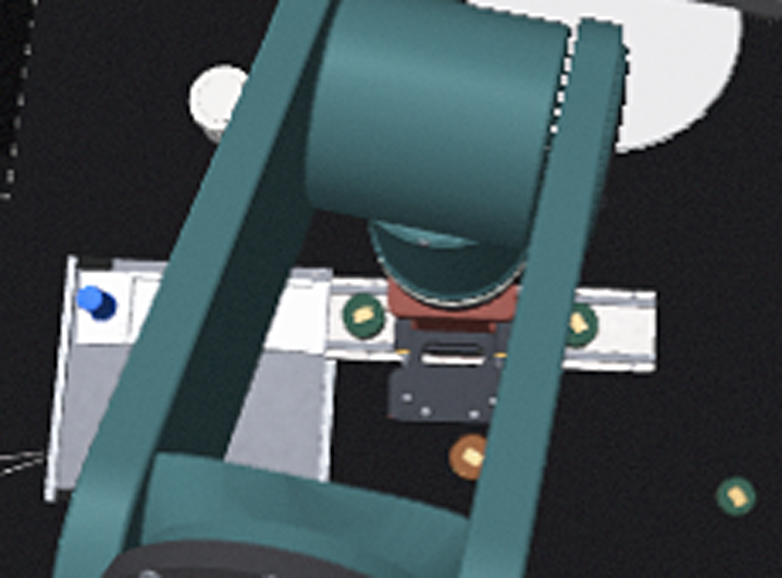

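```bash
python3 - <<'E'
from h import *
p=ctrl.capture("side")
for u,v in [(397,294),(407,327),(419,360),(430,398),(444,437)]: print(at(p,200+u/3.3,90+v/3.3,.026).round(4))
o=ctrl.get_obs(); print(o["eef_pos"],o["time_s"])
E
```

```text
[0.5876 0.032  0.026 ]
[ 0.5863 -0.0038  0.026 ]
[ 0.5864 -0.0383  0.026 ]
[ 0.5847 -0.0759  0.026 ]
[ 0.5847 -0.1131  0.026 ]
[ 0.58613859 -0.03314326  0.09825844] 7.8667
```

>>> step_arm(
  motion=[
    {"xyz":[0,3,20],"yaw":0},
    {"xyz":[0,3,40],"yaw":0},
    {"xyz":[0,3,58],"yaw":0},
    {"xyz":[0,3,70],"yaw":0},
    {"xyz":[0,3,77],"yaw":0},
    {"xyz":[0,3,80],"yaw":0},
    {"xyz":[0,3,80],"yaw":0},
    {"xyz":[0,3,80],"yaw":0},
  ],
)

```text
time_s: 8.53
eef_pos: [0.5863, -0.0373, 0.0186]
ee_rot: [[1.0, -0.012, 0.001], [-0.012, -1.0, -0.0], [0.001, 0.0, -1.0]]
contact_force: [-0.7, -0.1, -0.4]
finger_gap: 0.498
```

```bash
python3 - <<'E'
from h import *
o=ctrl.get_obs(); print(o["eef_pos"],o["time_s"],o["contact_force"])
p=ctrl.capture("side"); s=p["frame"]; cv2.imwrite("pics/e_side.png",cv2.resize(s[150:250,280:380],None,fx=5,fy=5,interpolation=2))
E
```

```text
[ 0.58629991 -0.03734855  0.01864771] 8.5333 [-0.65625906 -0.13933527 -0.3952813 ]
```

View pics/e_side.png

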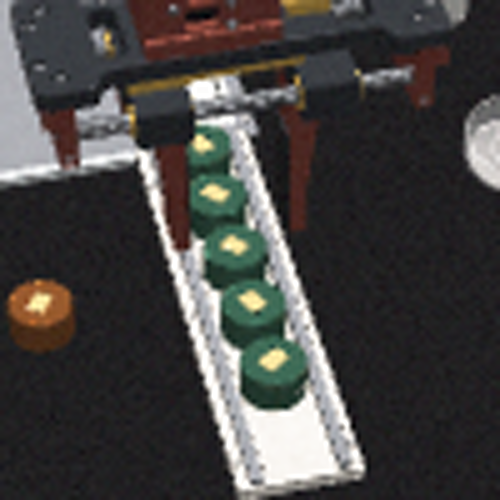

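The fingers straddle the third mount at crop (235,245). I'll close gently.

>>> step_arm(
  motion=[
    {"xyz":[0,0,1],"yaw":0},
    {"xyz":[0,0,1],"yaw":0},
    {"xyz":[0,0,1],"yaw":0},
    {"xyz":[0,0,1],"yaw":0},
    {"xyz":[0,0,1],"yaw":0},
    {"xyz":[0,0,1],"yaw":0},
  ],
  gripper=1,
  newtons=8,
)

```text
time_s: 9.08
eef_pos: [0.5856, -0.0376, 0.017]
ee_rot: [[1.0, -0.012, 0.0], [-0.012, -1.0, -0.0], [0.0, 0.0, -1.0]]
contact_force: [-0.1, 0.6, 0.5]
finger_gap: 0.083
```

```bash
python3 - <<'E'
from h import *
o=ctrl.get_obs(); print(o["eef_pos"],o["time_s"],o["contact_force"],o["finger_gap"])
p=ctrl.capture("side"); s=p["frame"]; cv2.imwrite("pics/f_side.png",cv2.resize(s[150:250,280:380],None,fx=6,fy=6,interpolation=2))
p=ctrl.capture("wrist"); cv2.imwrite("pics/f_wrist.png",p["frame"])
E
```

```text
[ 0.5856423  -0.03761122  0.01703892] 9.0833 [-0.0821507   0.55594454  0.48109715] 0.08279078360895728
```

View pics/f_side.png

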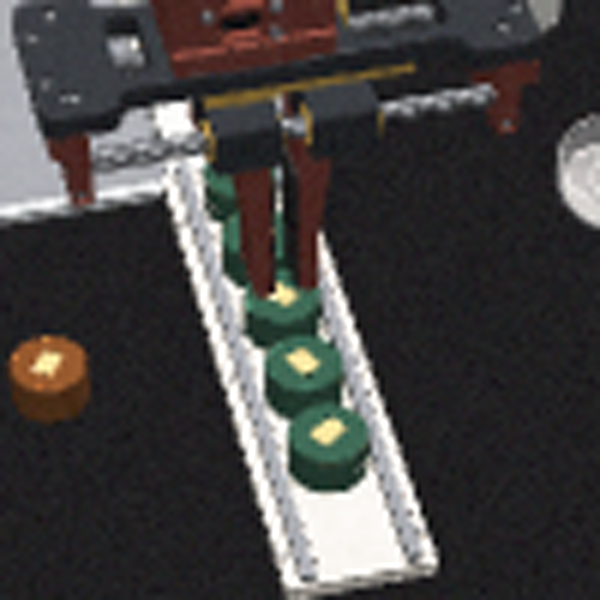

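View pics/f_wrist.png

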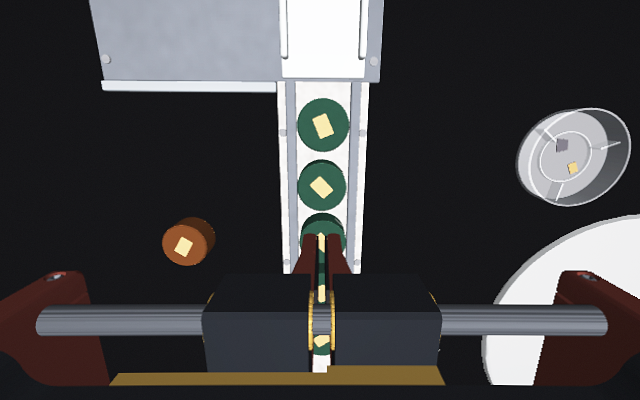

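```bash
python3 - <<'E'
from h import *
o=ctrl.get_obs(); e=o["eef_pos"]
for n in ["side","wrist"]:
    p=ctrl.capture(n)
    for z in [.017,.026,.036]: print(n,z,proj(p,[e[0],e[1],z]))
    print(at(p,*((327.2,199.2) if n=="side" else (321,240)),.026))
    cv2.imwrite(f"pics/g_{n}.png",cv2.resize(p["frame"][175:225,300:350] if n=="side" else p["frame"][80:380,250:400],None,fx=12 if n=="side" else 2,fy=12 if n=="side" else 2,interpolation=2))
o=ctrl.get_obs();print(o["finger_gap"],o["contact_force"])
E
```

```text
side 0.017 [326.59173125 201.70246233]
side 0.026 [326.54046907 198.92944366]
side 0.036 [326.48282099 195.81033917]
[ 0.58682323 -0.03880747  0.026     ]
wrist 0.017 [321.17459183 238.37709835]
wrist 0.026 [321.17401147 243.97013358]
wrist 0.036 [321.17329995 250.82374736]
[ 0.58549858 -0.03484505  0.026     ]
0.004368274999782373 [ 0.67103177 -0.56768332  0.94786007]
```

View pics/g_side.png

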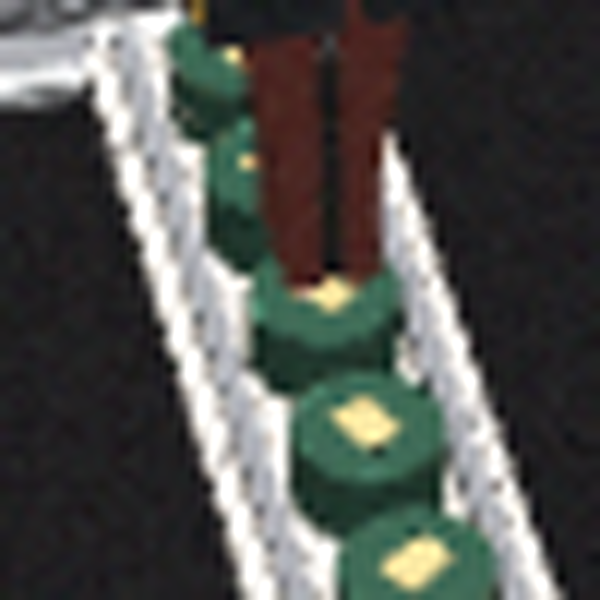

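View pics/g_wrist.png

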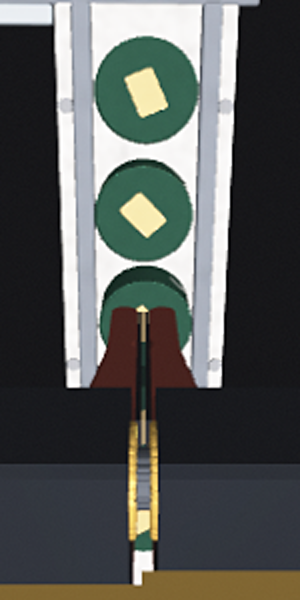

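```bash
python3 - <<'E'
from h import *
p=ctrl.capture("side")
f=cv2.imread("pics/e_side.png")
for z in [.0186,.026]:
  for sx in [-.022,-.03,.022,.03]:
    for sy in [-.01,.0,.01]:
      q=proj(p,[.5863+sx,-.0373+sy,z]); print(z,sx,sy,((q-[280,150])*5).round(0))
for s in (-1,1):
  pass
cv2.imwrite("pics/e_side_c.png",cv2.resize(f[150:300,130:350],None,fx=3.5,fy=3.5))
E
```

```text
0.0186 -0.022 -0.01 [193. 279.]
0.0186 -0.022 0.0 [188. 264.]
0.0186 -0.022 0.01 [183. 249.]
0.0186 -0.03 -0.01 [176. 282.]
0.0186 -0.03 0.0 [171. 267.]
0.0186 -0.03 0.01 [166. 252.]
0.0186 0.022 -0.01 [286. 262.]
0.0186 0.022 0.0 [280. 247.]
0.0186 0.022 0.01 [275. 232.]
0.0186 0.03 -0.01 [303. 258.]
0.0186 0.03 0.0 [297. 244.]
0.0186 0.03 0.01 [291. 229.]
0.026 -0.022 -0.01 [193. 268.]
0.026 -0.022 0.0 [188. 253.]
0.026 -0.022 0.01 [183. 238.]
0.026 -0.03 -0.01 [175. 271.]
0.026 -0.03 0.0 [170. 256.]
0.026 -0.03 0.01 [166. 241.]
0.026 0.022 -0.01 [286. 250.]
0.026 0.022 0.0 [280. 235.]
0.026 0.022 0.01 [275. 221.]
0.026 0.03 -0.01 [303. 247.]
0.026 0.03 0.0 [297. 232.]
0.026 0.03 0.01 [291. 218.]
```

View pics/e_side_c.png

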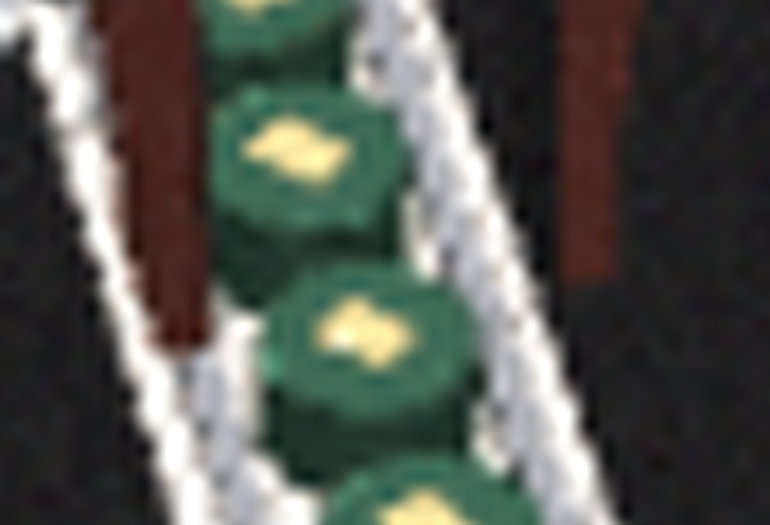

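The fingers shut completely (gap 0) with no contact force. In the side view their tips end about 19–20 mm above the height that the reported TCP implies. Projected tip edge would be crop (294,260), but it is seen at (294,229). So the real tips sit about 19 mm behind the reported TCP, and the fingers closed harmlessly above mount 3. That also explains the shallow hold on the knob. I'll reopen, go lower in stages and check.

>>> step_arm(
  motion=[
    {"xyz":[0,0,0],"yaw":0},
    {"xyz":[0,0,0],"yaw":0},
    {"xyz":[0,0,0],"yaw":0},
    {"xyz":[0,0,0],"yaw":0},
    {"xyz":[0,0,0],"yaw":0},
    {"xyz":[0,0,0],"yaw":0},
  ],
  gripper=0.5,
)

```text
time_s: 9.83
eef_pos: [0.5856, -0.0375, 0.017]
ee_rot: [[1.0, -0.012, -0.0], [-0.012, -1.0, -0.0], [-0.0, 0.0, -1.0]]
contact_force: [0.3, 0.5, -1.0]
finger_gap: 0.424
```

>>> step_arm(
  motion=[
    {"xyz":[0,0,3],"yaw":0},
    {"xyz":[0,0,7],"yaw":0},
    {"xyz":[0,0,11],"yaw":0},
    {"xyz":[0,0,14],"yaw":0},
    {"xyz":[0,0,14],"yaw":0},
  ],
)

```text
time_s: 10.25
eef_pos: [0.5849, -0.0374, 0.002]
ee_rot: [[1.0, -0.012, -0.002], [-0.012, -1.0, 0.0], [-0.002, -0.0, -1.0]]
contact_force: [-0.3, -0.3, -0.1]
finger_gap: 0.504
```

```bash
python3 - <<'E'
from h import *
o=ctrl.get_obs(); e=o["eef_pos"]; print(e,o["time_s"],o["contact_force"],o["finger_gap"])
p=ctrl.capture("side"); s=p["frame"]
for z in [.003,.013,.023]:
  print(z,[((proj(p,[e[0]+sx,e[1]-.01,z])-[290,160])*8).round(0) for sx in (-.026,.026)])
cv2.imwrite("pics/h_side.png",cv2.resize(s[160:230,290:360],None,fx=8,fy=8,interpolation=2))
E
```

```text
[ 0.58490899 -0.03743409  0.0019922 ] 10.25 [-0.32944433 -0.2633728  -0.084443  ] 0.5040159585051359
0.003 [array([212., 408.]), array([386., 375.])]
0.013 [array([211., 384.]), array([386., 351.])]
0.023 [array([210., 359.]), array([386., 326.])]
```

View pics/h_side.png

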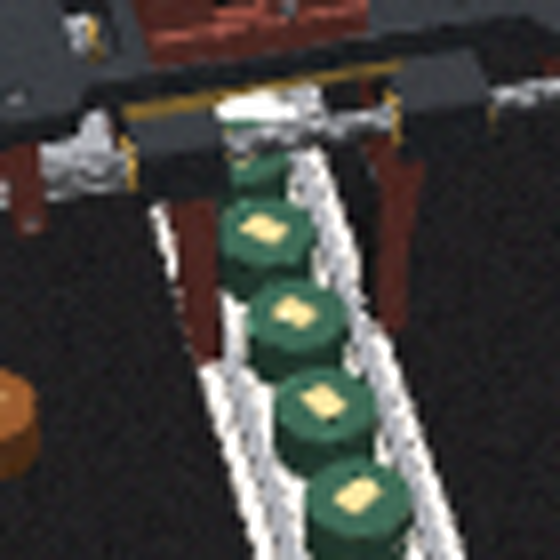

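Tips are now at z ≈ 0.022 (left tip (205,362), right (393,328)), straddling mount 3 at (298,318). Mounts 4 and 5 are at (323,403) and (360,495). I'll go down 4 mm more and close.

>>> step_arm(
  motion=[
    {"xyz":[0,0,2],"yaw":0},
    {"xyz":[0,0,4],"yaw":0},
    {"xyz":[0,0,4],"yaw":0},
  ],
)

```text
time_s: 10.55
eef_pos: [0.5854, -0.0375, -0.0014]
ee_rot: [[1.0, -0.012, -0.0], [-0.012, -1.0, -0.0], [-0.0, 0.0, -1.0]]
contact_force: [0.2, -0.4, 0.2]
finger_gap: 0.499
```

>>> step_arm(
  motion=[
    {"xyz":[0,0,0],"yaw":0},
    {"xyz":[0,0,0],"yaw":0},
    {"xyz":[0,0,0],"yaw":0},
    {"xyz":[0,0,0],"yaw":0},
    {"xyz":[0,0,0],"yaw":0},
  ],
  gripper=1,
  newtons=8,
)

```text
time_s: 10.97
eef_pos: [0.5857, -0.0376, -0.0009]
ee_rot: [[1.0, -0.012, 0.0], [-0.012, -1.0, -0.0], [0.0, 0.0, -1.0]]
contact_force: [0.4, -0.1, -0.2]
finger_gap: 0.33
```

>>> step_arm(
  motion=[
    {"xyz":[0,-3,0],"yaw":0},
    {"xyz":[0,-8,0],"yaw":0},
    {"xyz":[0,-14,0],"yaw":0},
    {"xyz":[0,-20,0],"yaw":0},
    {"xyz":[0,-26,0],"yaw":0},
    {"xyz":[0,-32,0],"yaw":0},
    {"xyz":[0,-37,0],"yaw":0},
    {"xyz":[0,-40,0],"yaw":0},
  ],
)

```text
time_s: 11.63
eef_pos: [0.5861, 0.0033, -0.001]
ee_rot: [[1.0, -0.011, 0.0], [-0.011, -1.0, -0.0], [0.0, 0.0, -1.0]]
contact_force: [0.4, -0.6, 1.1]
finger_gap: 0.329
```

```bash
python3 - <<'E'
from h import *
o=ctrl.get_obs(); e=o["eef_pos"]; print(e,o["time_s"],o["contact_force"],o["finger_gap"])
p=ctrl.capture("side"); s=p["frame"]
cv2.imwrite("pics/i_side.png",cv2.resize(s[140:240,270:370],None,fx=6,fy=6,interpolation=2))
p=ctrl.capture("wrist"); cv2.imwrite("pics/i_wrist.png",p["frame"])
E
```

```text
[ 0.58614429  0.00331775 -0.00095959] 11.6333 [ 0.40842179 -0.57454295  1.10965144] 0.32947858896732973
```

View pics/i_side.png

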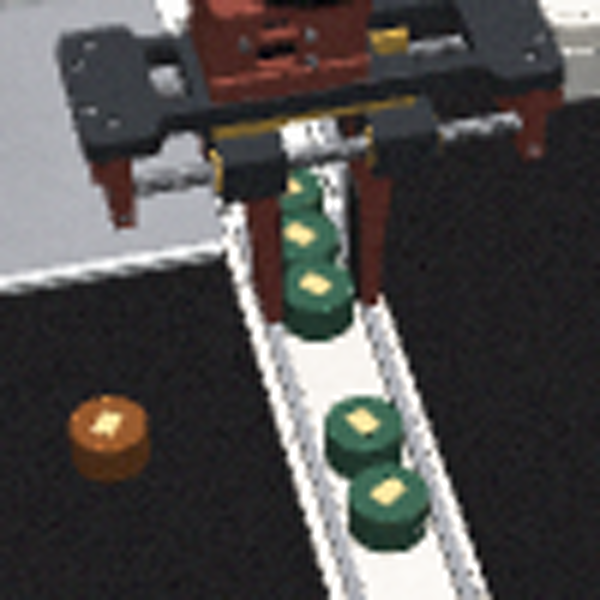

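View pics/i_wrist.png

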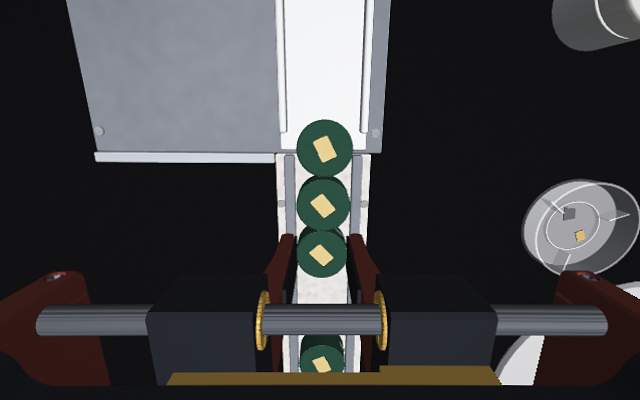

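It works: mount 3 moves with the jaws and pushes 2 and 1 (wrist (322,254), (322,204), (325,149)), while mounts 4 and 5 stay put. Continuing.

>>> step_arm(
  motion=[
    {"xyz":[0,-4,0],"yaw":0},
    {"xyz":[0,-10,0],"yaw":0},
    {"xyz":[0,-16,0],"yaw":0},
    {"xyz":[0,-22,0],"yaw":0},
    {"xyz":[0,-28,0],"yaw":0},
    {"xyz":[0,-34,0],"yaw":0},
    {"xyz":[0,-40,0],"yaw":0},
    {"xyz":[0,-45,0],"yaw":0},
  ],
)

```text
time_s: 12.4
eef_pos: [0.5867, 0.0482, -0.001]
ee_rot: [[1.0, -0.012, 0.0], [-0.012, -1.0, -0.0], [0.0, 0.0, -1.0]]
contact_force: [0.4, -1.7, 2.5]
finger_gap: 0.328
```

>>> step_arm(
  motion=[
    {"xyz":[0,-6,0],"yaw":0},
    {"xyz":[0,-12,0],"yaw":0},
    {"xyz":[0,-18,0],"yaw":0},
    {"xyz":[0,-24,0],"yaw":0},
    {"xyz":[0,-30,0],"yaw":0},
    {"xyz":[0,-36,0],"yaw":0},
    {"xyz":[0,-42,0],"yaw":0},
    {"xyz":[0,-46,0],"yaw":0},
  ],
)

```text
time_s: 13.07
eef_pos: [0.5869, 0.0943, -0.0013]
ee_rot: [[1.0, -0.012, -0.0], [-0.012, -1.0, 0.0], [-0.0, -0.0, -1.0]]
contact_force: [-0.2, -0.8, -0.5]
finger_gap: 0.326
```

```bash
python3 - <<'E'
from h import *
o=ctrl.get_obs(); e=o["eef_pos"]; print(e,o["time_s"],o["contact_force"],o["finger_gap"])
p=ctrl.capture("side"); s=p["frame"]
cv2.imwrite("pics/j_side.png",cv2.resize(s[110:240,250:380],None,fx=4.6,fy=4.6,interpolation=2))
p=ctrl.capture("wrist"); cv2.imwrite("pics/j_wrist.png",p["frame"])
E
```

```text
[ 0.58694026  0.09434841 -0.00125209] 13.0667 [-0.21318665 -0.77178273 -0.47523799] 0.32636480944168084
```

View pics/j_side.png

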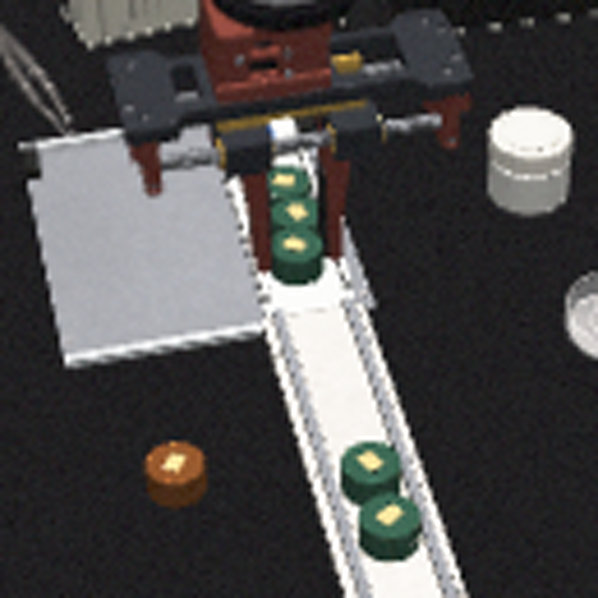

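View pics/j_wrist.png

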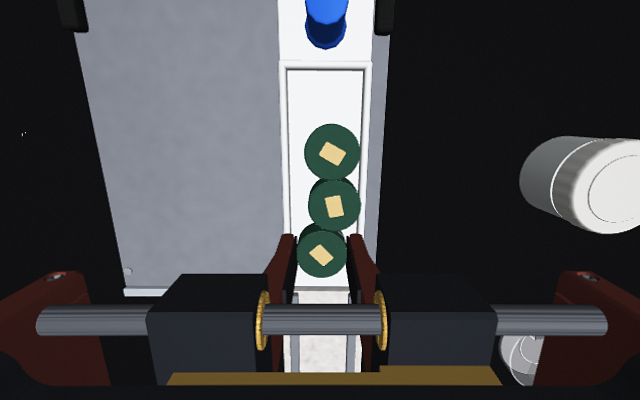

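All three are in the tray (wrist (321,253), (334,205), (332,152)), past the mouth edge. I'll lower 1.5 mm and release.

>>> step_arm(
  motion=[
    {"xyz":[0,0,1],"yaw":0},
    {"xyz":[0,0,1.5],"yaw":0},
    {"xyz":[0,0,1.5],"yaw":0},
  ],
)

```text
time_s: 13.42
eef_pos: [0.5871, 0.0932, -0.0027]
ee_rot: [[1.0, -0.012, -0.0], [-0.012, -1.0, -0.0], [-0.0, 0.0, -1.0]]
contact_force: [0.6, -0.1, -0.3]
finger_gap: 0.327
```

>>> step_arm(
  motion=[
    {"xyz":[0,0,0],"yaw":0},
    {"xyz":[0,0,0],"yaw":0},
    {"xyz":[0,0,0],"yaw":0},
    {"xyz":[0,0,0],"yaw":0},
  ],
  gripper=0.5,
)

```text
time_s: 13.75
eef_pos: [0.5873, 0.0933, -0.0025]
ee_rot: [[1.0, -0.012, 0.0], [-0.012, -1.0, -0.0], [0.0, 0.0, -1.0]]
contact_force: [0.2, -0.8, -0.6]
finger_gap: 0.5
```

>>> step_arm(
  motion=[
    {"xyz":[0,0,-10],"yaw":0},
    {"xyz":[0,0,-25],"yaw":0},
    {"xyz":[0,0,-55],"yaw":0},
    {"xyz":[0,0,-85],"yaw":0},
    {"xyz":[0,-20,-105],"yaw":0},
    {"xyz":[0,-40,-105],"yaw":0},
    {"xyz":[0,-40,-105],"yaw":0},
    {"xyz":[0,-40,-105],"yaw":0},
  ],
)

```text
time_s: 14.42
eef_pos: [0.5877, 0.134, 0.1034]
ee_rot: [[1.0, -0.01, 0.001], [-0.01, -1.0, -0.0], [0.001, 0.0, -1.0]]
contact_force: [-1.0, 1.2, -0.3]
finger_gap: 0.504
```

```bash
python3 - <<'E'
from h import *
o=ctrl.get_obs(); e=o["eef_pos"]; print(e,o["time_s"],o["contact_force"],o["finger_gap"])
p=ctrl.capture("side"); s=p["frame"]
cv2.imwrite("pics/k_side.png",cv2.resize(s[110:240,250:380],None,fx=4.6,fy=4.6,interpolation=2))
p=ctrl.capture("wrist"); cv2.imwrite("pics/k_wrist.png",p["frame"])
E
```

```text
[0.58771807 0.13401723 0.10335963] 14.4167 [-0.98344592  1.19475025 -0.33187911] 0.5040259843510877
```

View pics/k_side.png

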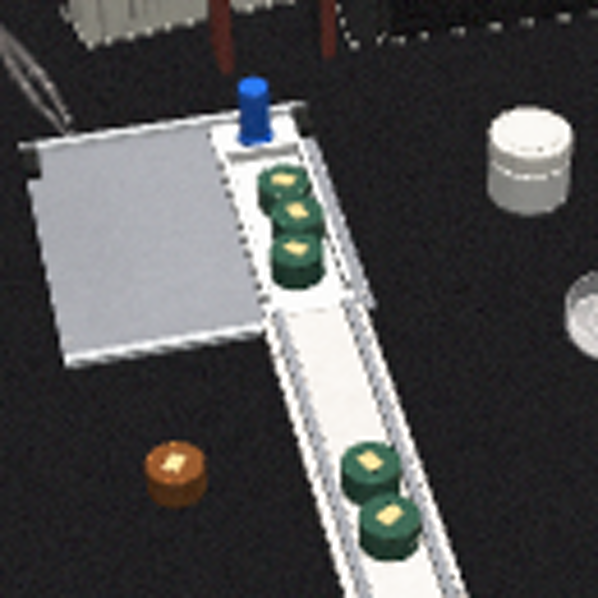

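View pics/k_wrist.png

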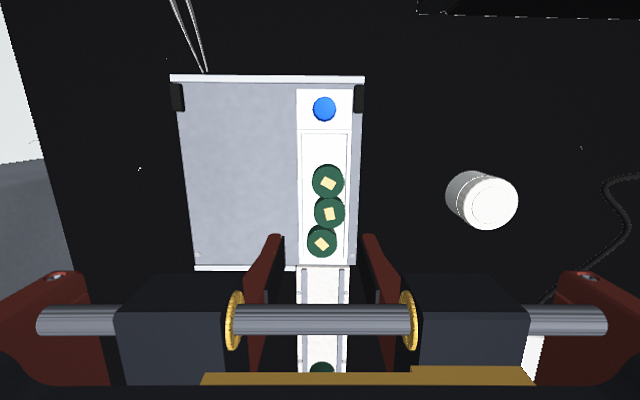

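All three mounts sit flat in the tray: side (283,180), (297,212), (297,250). The two left in the lane are at (370,465) and (390,520). Now the knob again, this time with real depth.

>>> step_arm(
  motion=[
    {"xyz":[0,-35,0],"yaw":0},
    {"xyz":[1,-65,0],"yaw":0},
    {"xyz":[1,-85,10],"yaw":0},
    {"xyz":[1,-85,35],"yaw":0},
    {"xyz":[1,-85,60],"yaw":0},
    {"xyz":[1,-85,80],"yaw":0},
    {"xyz":[1,-85,94],"yaw":0},
    {"xyz":[1,-85,99],"yaw":0},
  ],
)

```text
time_s: 15.18
eef_pos: [0.5872, 0.2168, 0.0002]
ee_rot: [[1.0, -0.013, -0.006], [-0.013, -1.0, -0.002], [-0.006, 0.002, -1.0]]
contact_force: [-0.9, -0.6, 1.0]
finger_gap: 0.502
```

>>> step_arm(
  motion=[
    {"xyz":[0,0,0],"yaw":0},
    {"xyz":[0,0,0],"yaw":0},
    {"xyz":[0,0,0],"yaw":0},
    {"xyz":[0,0,0],"yaw":0},
    {"xyz":[0,0,0],"yaw":0},
    {"xyz":[0,0,0],"yaw":0},
  ],
  gripper=1,
  newtons=10,
)

```text
time_s: 15.68
eef_pos: [0.5906, 0.2185, 0.0046]
ee_rot: [[1.0, -0.012, 0.002], [-0.012, -1.0, 0.0], [0.002, -0.0, -1.0]]
contact_force: [0.9, -0.8, 3.4]
finger_gap: 0.202
```

>>> step_arm(
  motion=[
    {"xyz":[-1,0,0],"yaw":0},
    {"xyz":[-4,0,0],"yaw":0},
    {"xyz":[-8,0,0],"yaw":0},
    {"xyz":[-13,0,0],"yaw":0},
    {"xyz":[-19,0,0],"yaw":0},
    {"xyz":[-25,0,0],"yaw":0},
    {"xyz":[-31,0,0],"yaw":0},
    {"xyz":[-37,0,0],"yaw":0},
  ],
)

```text
time_s: 16.35
eef_pos: [0.5537, 0.2192, 0.0045]
ee_rot: [[1.0, -0.012, 0.003], [-0.012, -1.0, 0.0], [0.003, -0.001, -1.0]]
contact_force: [2.4, -0.8, 7.2]
finger_gap: 0.201
```

>>> step_arm(
  motion=[
    {"xyz":[-6,0,0],"yaw":0},
    {"xyz":[-12,0,0],"yaw":0},
    {"xyz":[-18,0,0],"yaw":0},
    {"xyz":[-24,0,0],"yaw":0},
    {"xyz":[-30,0,0],"yaw":0},
    {"xyz":[-36,0,0],"yaw":0},
    {"xyz":[-41,0,0],"yaw":0},
    {"xyz":[-45,0,0],"yaw":0},
  ],
)

```text
time_s: 17.02
eef_pos: [0.5085, 0.22, 0.0045]
ee_rot: [[1.0, -0.012, 0.003], [-0.012, -1.0, 0.001], [0.003, -0.001, -1.0]]
contact_force: [1.0, -1.0, 7.5]
finger_gap: 0.198
```

>>> step_arm(
  motion=[
    {"xyz":[-4,0,0],"yaw":0},
    {"xyz":[-7,0,0],"yaw":0},
    {"xyz":[-10,0,0],"yaw":0},
    {"xyz":[-12,0,0],"yaw":0},
    {"xyz":[-13,0,0],"yaw":0},
    {"xyz":[-14,0,0],"yaw":0},
    {"xyz":[-15,0,0],"yaw":0},
    {"xyz":[-15,0,0],"yaw":0},
  ],
)

```text
time_s: 17.68
eef_pos: [0.4937, 0.2202, 0.0045]
ee_rot: [[1.0, -0.012, 0.003], [-0.012, -1.0, 0.001], [0.003, -0.001, -1.0]]
contact_force: [0.4, -0.1, 7.5]
finger_gap: 0.2
```

>>> step_arm(
  motion=[
    {"xyz":[-1,0,0],"yaw":0},
    {"xyz":[-2,0,0],"yaw":0},
    {"xyz":[-3,0,0],"yaw":0},
    {"xyz":[-4,0,0],"yaw":0},
    {"xyz":[-5,0,0],"yaw":0},
    {"xyz":[-5,0,0],"yaw":0},
  ],
)

```text
time_s: 18.18
eef_pos: [0.4906, 0.2203, 0.0045]
ee_rot: [[1.0, -0.012, 0.006], [-0.012, -1.0, 0.001], [0.006, -0.001, -1.0]]
contact_force: [5.0, -2.3, 4.8]
finger_gap: 0.2
```

>>> step_arm(
  motion=[
    {"xyz":[-1,0,0],"yaw":0},
    {"xyz":[-2,0,0],"yaw":0},
    {"xyz":[-2,0,0],"yaw":0},
    {"xyz":[-2,0,0],"yaw":0},
  ],
)

```text
time_s: 18.52
eef_pos: [0.4907, 0.2203, 0.0046]
ee_rot: [[1.0, -0.012, 0.009], [-0.012, -1.0, 0.001], [0.009, -0.001, -1.0]]
contact_force: [8.3, -2.2, 1.3]
finger_gap: 0.197
```

At the near stop: it travelled exactly 100 mm and the force rose to 8 N. I'll relax, release and retreat.

>>> step_arm(
  motion=[
    {"xyz":[2,0,0],"yaw":0},
    {"xyz":[2,0,0],"yaw":0},
    {"xyz":[2,0,0],"yaw":0},
    {"xyz":[2,0,0],"yaw":0},
    {"xyz":[2,0,0],"yaw":0},
  ],
  gripper=0.5,
)

```text
time_s: 18.93
eef_pos: [0.4866, 0.2195, 0.0031]
ee_rot: [[1.0, -0.012, -0.002], [-0.012, -1.0, -0.0], [-0.002, 0.0, -1.0]]
contact_force: [-0.2, -0.7, -0.1]
finger_gap: 0.494
```

>>> step_arm(
  motion=[
    {"xyz":[0,0,-15],"yaw":0},
    {"xyz":[0,0,-40],"yaw":0},
    {"xyz":[0,0,-75],"yaw":0},
    {"xyz":[0,0,-110],"yaw":0},
    {"xyz":[0,20,-145],"yaw":0},
    {"xyz":[0,40,-165],"yaw":0},
    {"xyz":[0,40,-165],"yaw":0},
    {"xyz":[0,40,-165],"yaw":0},
  ],
)

```text
time_s: 19.6
eef_pos: [0.4876, 0.1794, 0.1693]
ee_rot: [[1.0, -0.014, 0.002], [-0.014, -1.0, 0.001], [0.002, -0.001, -1.0]]
contact_force: [-0.5, -0.5, 0.5]
finger_gap: 0.494
```

```bash
python3 - <<'E'
from h import *
o=ctrl.get_obs(); e=o["eef_pos"]; print(e,o["time_s"],o["contact_force"],o["finger_gap"])
p=ctrl.capture("side"); s=p["frame"]
cv2.imwrite("pics/l_side.png",s); cv2.imwrite("pics/l_side_c.png",cv2.resize(s[110:240,240:400],None,fx=4.5,fy=4.5,interpolation=2))
p=ctrl.capture("wrist"); cv2.imwrite("pics/l_wrist.png",p["frame"]); cv2.imwrite("pics/l_wrist_c.png",cv2.resize(p["frame"][80:330,200:450],None,fx=2.4,fy=2.4,interpolation=2))
E
```

```text
[0.48759377 0.17943765 0.16929328] 19.6 [-0.49078195 -0.4951232   0.47702154] 0.4943861428270581
```

View pics/l_side_c.png

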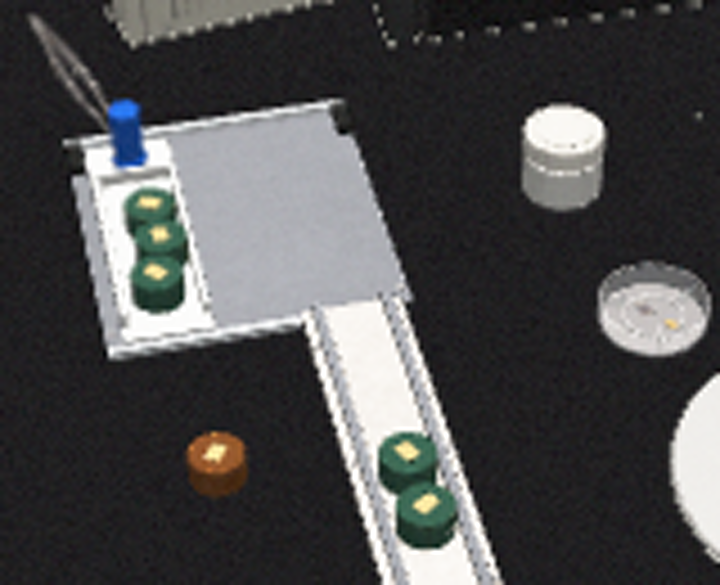

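View pics/l_wrist_c.png

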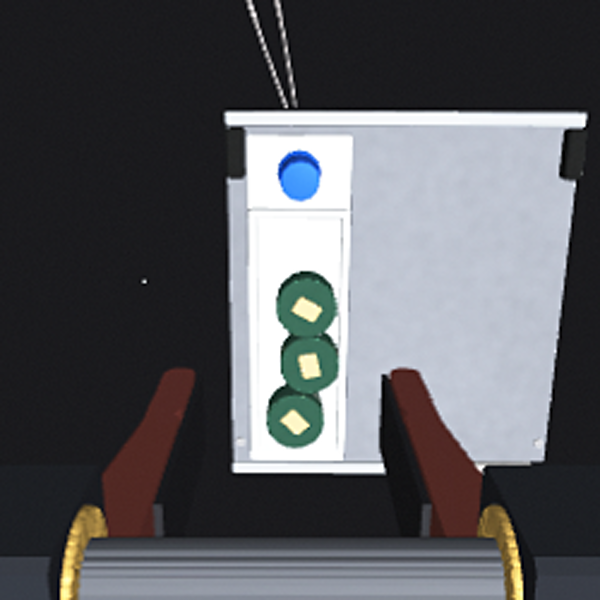

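View pics/l_side.png

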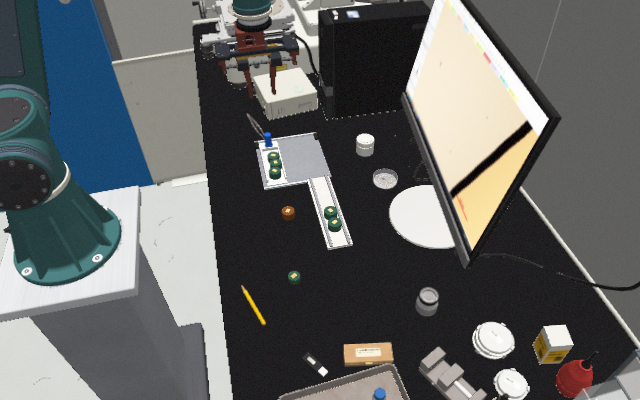

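```bash
python3 - <<'E'
from h import *
p=ctrl.capture("wrist"); f=p["frame"]
m=cv2.inRange(cv2.cvtColor(f,cv2.COLOR_BGR2HSV),(100,150,190),(120,255,255)); ys,xs=np.nonzero(m); print(at(p,xs.mean(),ys.mean(),.044), len(xs))
cv2.imwrite("pics/m.png",cv2.resize(f[120:170,285:360],None,fx=8,fy=8,interpolation=2))
E
```

```text
[0.49056019 0.22122506 0.044     ] 250
```

View pics/m.png

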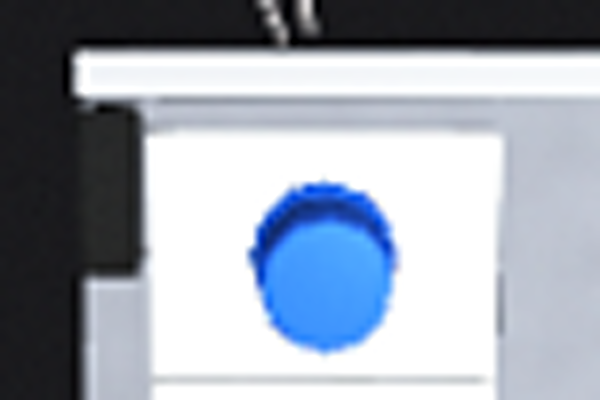

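The tray edge touches the near-stop rubber at crop (145,200), and the knob is at x = 0.4906, the same as the pressed position. The gripper is clear, so I'm handing in.

```bash
python3 -c "
from cell import ctrl
print(ctrl.close_job())"
```

```text
the job is handed in; nothing more can be done
None
```

The job is done and handed in at about 20 s. The tray is back at its near stop with mounts 1–3 standing flat in it, and mounts 4 and 5 are still in the lane.

- **How it was done:** I pinched the knob and slid the tray to the far stop, where the force rose to 8 N. I then gripped mount 3 across the lane, pushed 1 and 2 ahead of it into the tray until its trailing edge was about 17 mm past the mouth, and released. I pinched the knob again and slid the tray back to the near stop, a measured 100 mm of travel with about 8 N at the stop.
- **Last checks:** The final images show the tray touching the near-stop rubber and the knob at x = 0.4906, where it was when pressed. The pot, dish, loupe, small mount and brown look-alike are at the same pixels as at the start. The gripper was clear of everything.
- **What disagreed:** The real fingertips sat about 19–20 mm higher than the reported TCP implied. Because of that, the first knob pinch was shallow, though it held. My first grip on mount 3 closed on air above it, with no contact force and nothing moved. I corrected for the offset after that. A small upward force of up to 12 N showed while holding the knob; I only put the first pinch down to the shallow hold, and up to 7.5 N showed on the deeper second one too.

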